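# Change the bench air over from the impact wrench to the tyre line

### The arm

A 7-joint arm with a two-finger parallel gripper is mounted at the origin on the work surface. World frame = base frame: x ahead of the robot, y to its left, z up, the work surface at z = 0. Lengths are in m, angles in rad, forces in N, time in s.
With the tool pointing down it reaches from about 0.425 to 0.8 m from the base axis. Payload 8.3 kg.
Tool frame: the origin (TCP) lies at the very end of the fingers, on their centre line; the grasp point (between the pads) lies 19 mm behind it; z points along the fingers, y is the line along which they close (so a half turn about z gives the same grasp; the last joint's range is limited). The gripper opens to 85 mm and grips with 20 to 120 N. Pads are 22 mm wide; open, the fingers measure 114 mm over their backs; the gripper's body (76 mm by 85 mm) begins 54 mm behind the grasp point. The pads swing forward as they close: fully open they stand 13 mm farther back than shut.
Start: joints at [1.154, 0.383, 0.016, 1.37, -0.006, 1.388, -0.046], TCP at [0.217, -0.586, 0.231] pointing down, gripper open.
Joint ranges: [-2.95, 2.95], [-0.25, 2.06], [-1.52, 1.56], [0.18, 2.33], [-1.44, 4.58], [0.02, 2.06], [-3.01, 3.01]. Speed limits (rad/s): [2.39, 2.39, 3.01, 3.01, 3.14, 3.14, 3.14].

### API

Orientations are given as a rotation vector (axis times angle).
In Python, from workcell import env gives the robot as it stands.
- The arm moves only by the shell command python3 -m pendant 'ROWS' [OPENING] [FORCE]. ROWS is JSON, one flat list of numbers, 4 for each row, row after row: the shift along the tool's x, y, z in mm, then the turn about the tool's z in degrees. In form: [tx, ty, tz, spin, tx, ty, tz, spin, ...]. A call has 1 to 20 rows; each row is the pose to reach, as a shift and turn from the pose commanded when the call began, along the tool's axes at that moment; what a row does not reach only later rows make up. A row lasts 1/12 s, in which the tool goes at most 41.7 mm and 7.16 degrees, less where a joint would pass 70% of its speed; a pose out of reach is approached as far as the arm can. A call with a gripper value outside its range is refused whole. OPENING is the opening, from 0 (shut) to 1 (fully open), set as the call begins (- or left out, the last holds). The fingers move at their own pace and stop on an object; FORCE is the grip in N (left out, the last holds). Time passes only in rows, so rows that repeat a pose let the fingers close. It gives the time, the measured TCP pose, the force, the opening and the grip force at its end, in the units of the state.
- env.sense(): the state, without advancing time (a new reading comes with each control period).
- env.snapshot(name): name is "side" or "top"; returns the picture (384x512x3 uint8, red, green, blue); there is no depth.
- env.calibration(name): a dict with "fx", "fy", "cx", "cy" (pixels), "R" (3x3) and "t" (3): a world point X has camera coordinates R X + t. Camera axes: x right, y down, z forward; pixel columns grow to the right and rows downward; lengths in m; the calibration is good to about 2 mm. A picture is of the moment at which its call begins. calibration takes no time and is no camera call.
- env.job_done(): hands the job in; it is judged then, once.
The state is a dict: "time": time; "joint_pos": joint angles; "dq": joint speeds; "effort": joint torques, N m; "tool_pos": TCP position; "orientation": TCP orientation; "ft_force": force on the tool from outside, world axes, zero at the start; "ft_torque": the same for the moment, N m; "opening": opening from 0.0 (shut) to 1.0 (fully open); "finger_force": force on a finger pad.
Only numpy, scipy, OpenCV 4.12 (cv2) and the standard library are available. Lean on these libraries where they do the work, as an engineer would, in place of code of your own. Each camera call takes 0.05 s, during which the arm holds its last target. There are 200 camera calls.

### The job

Change the bench air over from the impact-wrench line (the branch with the clear-bowled oiler) to the tyre line (the branch with the round dial gauge). Pushing lightly with a fingertip and gripping nothing, turn the oiler branch's yellow lever until it is fully shut, across its pipe, and only then push the gauge branch's lever until it is fully open, in line with its pipe. Leave the third valve shut, and do not disturb the parts and tools standing about on the bench.

Things in the scene. Friction and masses are not known exactly. Their poses are not given: they have to be found in the camera images.
- manifold: fixed steel-pipe air manifold: 33 mm header pipe (axis 120 mm high, tees' top 142 mm) on two legs, 100 mm beyond three ball valves. Origin on the bench below the middle valve's stem; x along the branch pipes away from the robot, y left along the header, z up. Branch pipes come towards the robot at y = -140, 0, +140 mm, in any order, each with a flat yellow lever turning level above it
- tool_line: the impact-wrench branch: the one that carries the oiler, a square aluminium head with a clear bowl hanging under it and a small clear dome on top (top 170 mm high), 88 mm nearer the robot than the valve stem. Fixed; origin on the bench below its valve stem, x along its pipe away from the robot, y left, z up (the same directions as the manifold)
- tool_stem (a point): the turning axis (vertical) of the tool branch's valve lever, at mid-thickness of the yellow grip, 190 mm above the bench
- tool_tip (a point): the far end of the tool branch's yellow lever, 115 mm from the stem axis, at mid-thickness of the grip. The yellow grip is 20 mm wide and 10 mm thick and covers 37 to 115 mm from the axis; nothing is within 35 mm below it
- tool_valve (a joint): tool branch's lever angle, rad: 0 = shut, lever across the pipe, pointing to the robot's right (-y of the manifold); it opens counter-clockwise seen from above to 1.571 = fully open, in line with the pipe, pointing away from the robot (+x of the manifold). Firm stops at both ends; takes about 5 to 6 N at the grip; stays where it is left
- tyre_line: the tyre-inflating branch: the one that carries the round 63 mm dial gauge, tilted to face up and towards the robot, centred about 95 mm nearer the robot than the valve stem (top about 205 mm high). Fixed; origin on the bench below its valve stem, x along its pipe away from the robot, y left, z up (the same directions as the manifold)
- tyre_stem (a point): the turning axis (vertical) of the tyre branch's valve lever, at mid-thickness of the yellow grip, 190 mm above the bench
- tyre_tip (a point): the far end of the tyre branch's yellow lever, 115 mm from the stem axis, at mid-thickness of the grip. The yellow grip is 20 mm wide and 10 mm thick and covers 37 to 115 mm from the axis; nothing is within 35 mm below it
- tyre_valve (a joint): tyre branch's lever angle, rad: 0 = shut, lever across the pipe, pointing to the robot's right (-y of the manifold); it opens counter-clockwise seen from above to 1.571 = fully open, in line with the pipe, pointing away from the robot (+x of the manifold). Firm stops at both ends; takes about 5 to 6 N at the grip; stays where it is left
- blow_line: the blow-gun branch: the plain one with neither oiler nor gauge, only a quick coupler. Fixed; origin on the bench below its valve stem, x along its pipe away from the robot, y left, z up (the same directions as the manifold)
- blow_stem (a point): the turning axis (vertical) of the blow branch's valve lever, at mid-thickness of the yellow grip, 190 mm above the bench
- blow_tip (a point): the far end of the blow branch's yellow lever, 115 mm from the stem axis, at mid-thickness of the grip. The yellow grip is 20 mm wide and 10 mm thick and covers 37 to 115 mm from the axis; nothing is within 35 mm below it
- blow_valve (a joint): blow branch's lever angle, rad: 0 = shut, lever across the pipe, pointing to the robot's right (-y of the manifold); it opens counter-clockwise seen from above to 1.571 = fully open, in line with the pipe, pointing away from the robot (+x of the manifold). Firm stops at both ends; takes about 5 to 6 N at the grip; stays where it is left
- hitch_ball: chromed 51 mm towing ball standing upright on its nut and shank, 113 mm tall, collar 48 mm across, between two of the pipe branches; origin under its centre. Bystander
- socket: black impact socket standing on end, 39 mm across, 80 mm tall, between two of the pipe branches; origin under its centre. Bystander
- hitch_pin: bent steel hitch pin lying flat, 16 mm thick, about 145 mm long with its 50 mm bent end, left of the branches; origin on the bench under its straight part. Bystander
- ball_mount: grey square-bar tow-ball mount, 260 mm long, with a 51 mm ball (top 88 mm high), lying on the bench to the left; origin under its middle. Bystander
- carton: closed cardboard carton 130 x 100 x 75 mm on the bench to the right; origin under its centre. Bystander
- spray_can: aerosol can, 53 mm across, 184 mm tall, standing just beyond the header pipe; origin under its centre. Bystander
- impact_wrench: air impact wrench lying on its side to the right, about 190 x 220 mm, 72 mm high; origin under the motor housing. Bystander

How it is judged:
On the way, in this order (a step that is already met when the one before it is completed fails the run):
1. the oiler branch's lever is pushed fully shut while the gauge branch is still shut (value of joint tool_valve below 0.1 rad and value of joint tyre_valve below 0.3 rad), for 0.2 s.
2. then the gauge branch's lever is pushed fully open (value of joint tyre_valve above 1.47 rad), for 0.2 s.
At the end, for the whole second after the job is handed in: The oiler branch's lever is within 0.1 rad of fully shut, the gauge branch's lever within 0.1 rad of fully open, the third lever within 0.1 rad of shut, all at rest, and every bystander is within 25 mm of where it stood (value of joint each of tool_valve, blow_valve below 0.1 rad and value of joint tyre_valve above 1.47 rad and velocity of joint tool_valve between -0.05 and 0.05 rad/s and velocity of joint tyre_valve between -0.05 and 0.05 rad/s and velocity of joint blow_valve between -0.05 and 0.05 rad/s and distance of each of hitch_ball, socket, hitch_pin, ball_mount, carton, spray_can, impact_wrench from where it was at the start of the episode below 0.025 m); the robot touches nothing.
It fails at once if a lever is turned by gripping or squeezing it: over 35 N between fingers and valve while the lever is in mid-turn (0.15 to 1.42 rad), where a push needs about 6 N ((contact force between the fingers and tool_line above 35 N and value of joint tool_valve between 0.15 and 1.42 rad) or (contact force between the fingers and tyre_line above 35 N and value of joint tyre_valve between 0.15 and 1.42 rad)).
It fails at once if the gauge branch is opened while the oiler branch is still open (both over 0.3 rad) (value of joint each of tool_valve, tyre_valve above 0.3 rad).
It fails at once if the third valve is opened (over 0.15 rad) (value of joint blow_valve above 0.15 rad).
It fails at once if a bystander is lifted, carried or pushed more than 40 mm, or an upright one is tipped (over 0.5 rad) (distance of any of hitch_ball, socket, hitch_pin, ball_mount, carton, spray_can, impact_wrench from where it was at the start of the episode above 0.04 m or angle between any of hitch_ball, socket, spray_can's own z axis and vertical above 0.5 rad).
It also fails if it takes over 56 s, if anything falls off the work surface, if the arm or the gripper's body presses on something with over 40 N, if the wrist force passes 120 N, or if a joint passes its speed limit or range.

## Working session

There is one attempt and no reset: what is moved stays moved. The work goes in short steps, Python scripts to look and compute and a shell command to move; the robot and the scene stay as the last step left them, time stands still between calls to the robot, and variables do not carry over. Pictures are saved under pics/ and viewed, at most 10 in all, crops included, and the job is handed in when it is done.

```bash
mkdir -p pics
python3 - <<'E'
from workcell import env
import cv2
for n in("side","top"):
    cv2.imwrite(f"pics/{n}0.png",env.snapshot(n)[:,:,::-1])
    c=env.calibration(n);print(n,c)
s=env.sense();print(s["time"],s["tool_pos"],s["orientation"],s["opening"],s["ft_force"])
E
```

```text
side {'fx': 468.08881405730057, 'fy': 468.08881405730057, 'cx': 246.6852421015965, 'cy': 192.73556299928998, 'R': array([[ 0.9602689 , -0.27906583,  0.00242954],
       [-0.19495702, -0.67702779, -0.70966551],
       [ 0.19968826,  0.68099607, -0.70453457]]), 't': array([-0.50967499,  0.22187882,  1.35662378])}
top {'fx': 378.9290554134516, 'fy': 378.9290554134516, 'cx': 255.1215985368973, 'cy': 195.40560116277726, 'R': array([[ 0.00997025, -0.99981446, -0.01648163],
       [-0.99875926, -0.0091528 , -0.04895063],
       [ 0.0487907 ,  0.01694923, -0.9986652 ]]), 't': array([0.03693878, 0.53143391, 1.20140405])}
0.1 [ 0.21640053 -0.58585307  0.23034628] [-3.09079823e+00 -5.52578649e-01  5.47012270e-04] 1.0010107452291452 [-0.13202146  0.38404852 -0.44804288]
```

View pics/top0.png

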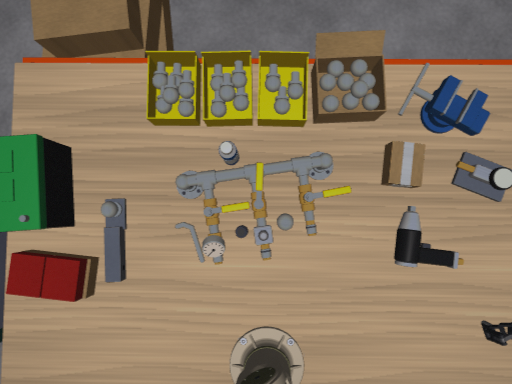

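View pics/side0.png

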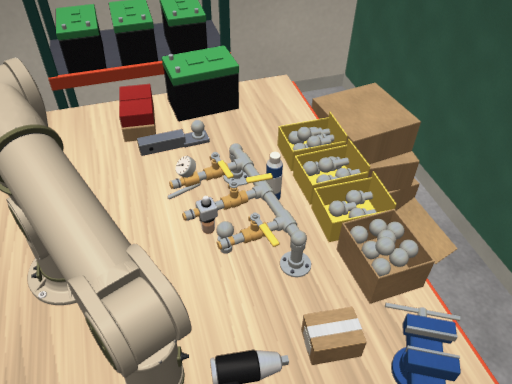

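Top view: the gauge branch is on the left (gauge ~213,248; lever ~235,208, shut). The oiler branch is in the middle (263,235; lever ~259,177, open). The plain branch is on the right (lever ~337,191, shut). Next I'll measure the levers at z=0.195.

```bash
cat > h.py <<'E'
import numpy as np,cv2
from workcell import env
def ray(n,uv,z):
    c=env.calibration(n);R,t=c["R"],c["t"];o=-R.T@t
    d=R.T@np.array([(uv[0]-c["cx"])/c["fx"],(uv[1]-c["cy"])/c["fy"],1]);return o+d*(z-o[2])/d[2]
def levers(n="top",z=.195,box=(150,140,360,225),pr=True):
    im=env.snapshot(n);h=cv2.cvtColor(im,cv2.COLOR_RGB2HSV)
    m=cv2.inRange(h,(25,180,120),(33,255,255));k=np.zeros_like(m);x0,y0,x1,y1=box;k[y0:y1,x0:x1]=255;m&=k
    for c in cv2.findContours(m,cv2.RETR_EXTERNAL,cv2.CHAIN_APPROX_NONE)[0]:
        if cv2.contourArea(c)<40:continue
        P=np.array([ray(n,p[0],z)[:2] for p in c]);(cx,cy),(w,hh),a=cv2.minAreaRect((P*1000).astype(np.float32))
        q=cv2.boxPoints(((cx,cy),(w,hh),a));e=[(q[i]+q[(i+1)%4])/2 for i in range(4)]
        e=e[0::2] if np.linalg.norm(e[0]-e[2])>np.linalg.norm(e[1]-e[3]) else e[1::2]
        print(n,"c",np.round([cx,cy]),"size",np.round([w,hh]),"ends",np.round(e).tolist())
    return im
E
python3 - <<'E'
from h import *
levers(); levers("side",.195,(205,145,290,250))
for u in((228,150),(285,222),(242,231)): print(ray("top",u,.1))
print(ray("top",(193,181),.12),ray("top",(325,161),.12))
E
```

```text
top c [491.  93.] size [17. 74.] ends [[497.0, 57.0], [484.0, 130.0]]
top c [ 536. -182.] size [17. 75.] ends [[543.0, -219.0], [529.0, -145.0]]
top c [575.  29.] size [71. 16.] ends [[540.0, 29.0], [611.0, 29.0]]
[0.66234841 0.12322161 0.1       ]
[ 0.44875401 -0.04876127  0.1       ]
[0.42081784 0.078402   0.1       ]
[0.56653265 0.22311392 0.12      ] [ 0.62857115 -0.16339869  0.12      ]
```

Yaw is about 9.6°. Tool stem ≈ (500, 30) mm, tyre stem ≈ (478, 168), and the tool lever is at about 80°. I'll shut the gripper, travel high, and align the tool x axis with the manifold x axis.

```bash
python3 -m pendant '[10,-9,-5,0, 30,-26,-20,1, 60,-52,-20,2, 90,-78,-20,3, 120,-105,-20,4, 150,-131,-20,5, 180,-157,-20,6, 210,-183,-20,7, 240,-209,-20,8, 270,-235,-20,9, 300,-262,-20,10, 330,-288,-20,11, 360,-314,-20,11, 390,-340,-20,11, 420,-366,-20,11, 450,-392,-20,11, 480,-419,-20,11, 510,-445,-20,11, 540,-471,-20,11, 570,-497,-20,11]' 0 20 && python3 -m pendant '[0,0,0,0,0,0,0,0,0,0,0,0,0,0,0,0]'
python3 - <<'E'
from h import *
from scipy.spatial.transform import Rotation as Ro
im=levers();s=env.sense();print(s["time"],s["tool_pos"],Ro.from_rotvec(s["orientation"]).as_matrix().round(3),s["opening"],s["ft_force"])
a=im[120:270,160:360];b=env.snapshot("side")[120:270,160:360]
cv2.imwrite("pics/p1.png",cv2.resize(np.vstack([a,b]),None,fx=2,fy=2,interpolation=2)[:,:,::-1])
E
```

```text
time: 1.87
tool_pos: [0.5791, 0.0799, 0.2519]
orientation: [3.131, 0.254, 0.001]
ft_force: [1.4, -0.9, -0.2]
opening: 0.001
finger_force: 0.0
time: 2.2
tool_pos: [0.5787, 0.0763, 0.2515]
orientation: [3.13, 0.251, 0.0]
ft_force: [-0.2, -0.1, -0.9]
opening: -0.002
finger_force: 0.0
top c [ 536. -182.] size [17. 75.] ends [[543.0, -219.0], [529.0, -145.0]]
2.25 [0.57878573 0.07589333 0.25166599] [[ 0.987  0.159  0.   ]
 [ 0.159 -0.987 -0.001]
 [ 0.     0.001 -1.   ]] -0.0019193726793200673 [ 0.13001475 -0.12122161 -0.81309757]
```

View pics/p1.png

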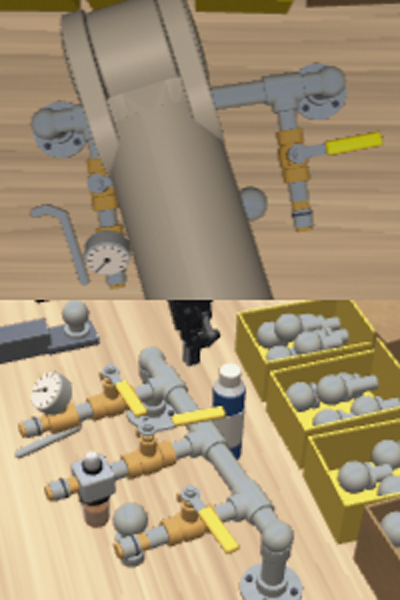

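```bash
python3 -m pendant '[0,0,20,0, 0,0,40,0, 0,0,60,0, 0,0,80,0, 0,0,80,0, 0,0,80,0]' && python3 -m pendant '[0,7,0,0, 1,14,0,0, 2,21,0,0, 2,26,0,0, 2,34,0,0, 2,41,0,0, 1,49,0,0, 0,56,0,0, -3,64,0,0, -6,71,0,0, -9,77,0,0, -13,84,0,0, -18,90,0,0, -23,96,0,0]'
python3 - <<'E'
from h import *
env.snapshot("side");im=env.snapshot("side")[120:270,160:360]
cv2.imwrite("pics/p2.png",cv2.resize(im,None,fx=3,fy=3,interpolation=2)[:,:,::-1])
E
```

```text
time: 2.8
tool_pos: [0.5784, 0.0762, 0.1711]
orientation: [3.131, 0.251, -0.003]
ft_force: [0.5, -0.4, 1.0]
opening: 0.001
finger_force: 0.0
time: 3.97
tool_pos: [0.5721, -0.0195, 0.1717]
orientation: [-3.129, -0.257, -0.002]
ft_force: [1.8, 5.7, 0.2]
opening: -0.002
finger_force: 2.4
```

View pics/p2.png

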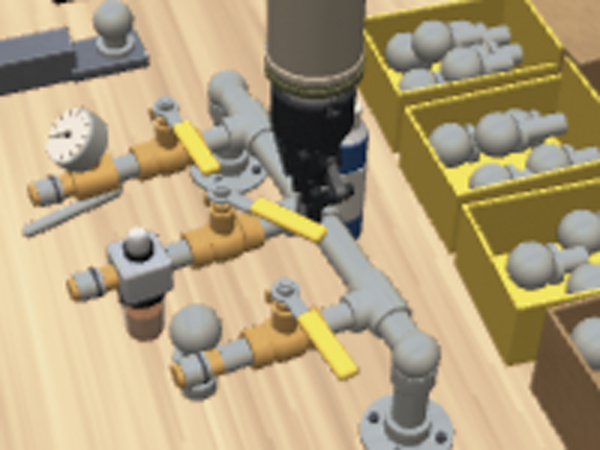

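The lever is about half turned, with the finger on its far side at roughly 6 N. Continuing to the stop.

```bash
python3 -m pendant '[-6,5,0,0, -12,9,0,0, -19,13,0,0, -26,17,0,0, -33,20,0,0, -40,22,0,0, -44,23,0,0]' && python3 -m pendant '[-4,0,0,0, -4,0,0,0]' && python3 -m pendant '[-4,0,0,0,-4,0,0,0]'
```

```text
time: 4.65
tool_pos: [0.5333, -0.0501, 0.1721]
orientation: [-3.13, -0.255, -0.006]
ft_force: [22.0, 10.5, -7.5]
opening: -0.005
finger_force: 12.1
time: 4.82
tool_pos: [0.5334, -0.05, 0.1727]
orientation: [-3.13, -0.256, -0.02]
ft_force: [24.7, 5.9, -14.0]
opening: -0.0
finger_force: 12.6
time: 4.98
tool_pos: [0.5332, -0.05, 0.1734]
orientation: [-3.129, -0.257, -0.032]
ft_force: [41.9, 6.7, -24.2]
opening: -0.004
finger_force: 21.1
```

The stop is firm and the position matches fully shut. I'll back off, lift, and look at it.

```bash
python3 -m pendant '[10,0,0,0, 30,0,0,0, 40,0,-20,0, 40,0,-50,0, 40,0,-80,0, 30,-20,-80,0, 10,-50,-80,0, -10,-80,-80,0, -30,-110,-80,0, -50,-130,-80,0, -50,-146,-80,0, -50,-146,-80,0, -50,-146,-80,0]'
python3 - <<'E'
from h import *
from scipy.spatial.transform import Rotation as Ro
im=levers();s=env.sense();print(s["time"],s["tool_pos"],s["ft_force"])
a=im[120:270,160:360];b=env.snapshot("side")[120:270,160:360]
cv2.imwrite("pics/p3.png",cv2.resize(np.vstack([a,b]),None,fx=2,fy=2,interpolation=2)[:,:,::-1])
E
```

```text
time: 6.07
tool_pos: [0.4514, 0.0841, 0.2519]
orientation: [3.13, 0.256, 0.002]
ft_force: [-0.1, 0.2, -0.3]
opening: 0.001
finger_force: 0.0
top c [511. -45.] size [17. 76.] ends [[517.0, -83.0], [506.0, -8.0]]
top c [ 536. -182.] size [17. 75.] ends [[543.0, -219.0], [529.0, -146.0]]
6.1167 [0.45173703 0.08316642 0.2515989 ] [ 0.3115117  -0.34775812  0.21818061]
```

View pics/p3.png

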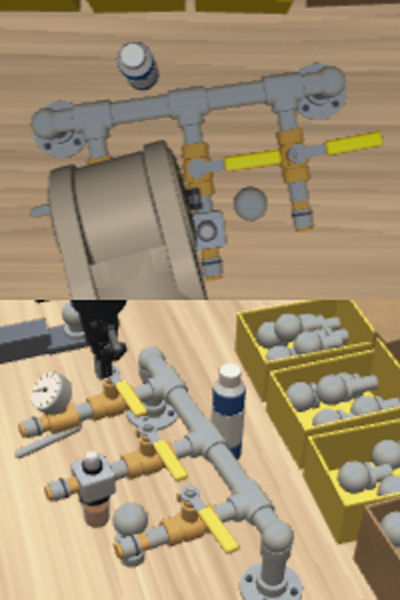

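Tool lever is shut, parallel to the blow lever, and the bystanders are in place. Descending on the near side of the tyre lever and pushing it.

```bash
python3 -m pendant '[0,0,20,0, 0,0,40,0, 0,0,60,0, 0,0,80,0, 0,0,80,0, 0,0,80,0]' && python3 -m pendant '[6,2,0,0, 12,4,0,0, 17,6,0,0, 24,7,0,0, 32,8,0,0, 40,8,0,0, 47,8,0,0, 55,7,0,0, 62,6,0,0, 70,3,0,0, 77,0,0,0, 84,-4,0,0, 90,-8,0,0, 96,-13,0,0, 102,-18,0,0]' && python3 -m pendant '[5,-5,0,0, 9,-11,0,0, 13,-18,0,0, 17,-25,0,0, 20,-32,0,0, 22,-39,0,0, 23,-43,0,0]' && python3 -m pendant '[1,-4,0,0,1,-4,0,0]' && python3 -m pendant '[0,-4,0,0,0,-4,0,0]'
```

```text
time: 6.67
tool_pos: [0.4511, 0.0829, 0.1707]
orientation: [-3.131, -0.251, 0.004]
ft_force: [-0.3, 0.4, -0.2]
opening: 0.001
finger_force: 0.0
time: 7.92
tool_pos: [0.5488, 0.117, 0.1708]
orientation: [3.13, 0.252, -0.005]
ft_force: [-5.3, -4.5, 1.2]
opening: 0.002
finger_force: 2.7
time: 8.5
tool_pos: [0.5652, 0.1576, 0.1706]
orientation: [3.122, 0.245, -0.007]
ft_force: [-11.6, -29.9, 10.4]
opening: 0.002
finger_force: 14.1
time: 8.67
tool_pos: [0.5653, 0.1576, 0.1705]
orientation: [3.118, 0.238, -0.01]
ft_force: [-12.1, -29.1, 11.9]
opening: 0.001
finger_force: 13.8
time: 8.83
tool_pos: [0.5654, 0.1577, 0.1704]
orientation: [3.115, 0.232, -0.01]
ft_force: [-13.1, -38.8, 12.8]
opening: 0.001
finger_force: 18.2
```

It's at the stop (v=24 mm, as expected when fully open). Backing off, lifting and retreating to the right.

```bash
python3 -m pendant '[0,8,0,0, 0,25,0,0, 0,40,-10,0, 0,45,-40,0, 0,45,-80,0, 0,70,-90,0, 0,100,-90,0, 0,130,-90,0, 0,160,-90,0, 0,190,-90,0, -10,220,-90,0, -20,250,-90,0, -30,280,-90,0, -40,310,-90,0, -50,340,-90,0, -60,370,-90,0, -60,390,-90,0, -60,390,-90,0, -60,390,-90,0, -60,390,-90,0]'
python3 - <<'E'
from h import *
im=levers();cv2.imwrite("pics/p4.png",im[:,:,::-1])
E
```

```text
time: 10.5
tool_pos: [0.5688, -0.2215, 0.2613]
orientation: [-3.13, -0.255, -0.001]
ft_force: [-0.0, -0.1, 0.6]
opening: 0.002
finger_force: 0.0
top c [511. -45.] size [17. 75.] ends [[517.0, -82.0], [506.0, -8.0]]
top c [ 536. -182.] size [17. 75.] ends [[543.0, -219.0], [528.0, -145.0]]
top c [553. 180.] size [75. 17.] ends [[516.0, 174.0], [590.0, 186.0]]
```

View pics/p4.png

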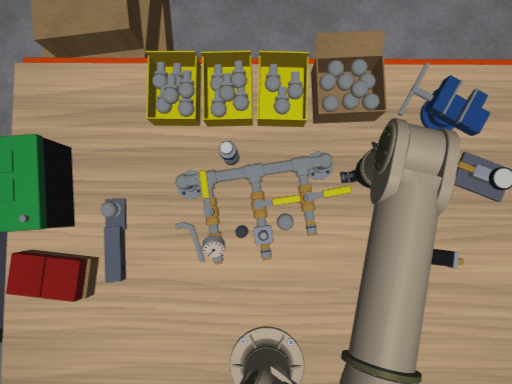

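Gauge lever (204,184) now lies in line with its pipe, at 9.2° against a manifold yaw of about 9.3°. The other two levers are across their pipes, and the visible bystanders haven't moved. The gripper is clear above the bench, so I'm handing in.

```bash
python3 -c "
from workcell import env
print(env.job_done())"
```

```text
the job is handed in; nothing more can be done
None
```

The job is handed in: the oiler lever was pushed to its shut stop first, then the gauge lever to its open stop; the third valve was left shut, and the last picture showed no bystander moved (the arm hid part of the right side).

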